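# Load a cartridge under the spring shutter of a bench reader

## Task

Load the white and blue cartridge into the bench reader by pushing only, without picking anything up: with one fingertip press the red bar sideways towards the lane to swing the yellow spring shutter open and hold it open, and with the other fingertip push the cartridge by its blue thumb plate along the lane, under the shutter, until it is fully home against the stop inside. Hold the shutter open until the cartridge is home, then draw back and let the shutter spring shut behind it, leaving the thumb plate sticking out in front. Do not disturb the small bottles standing nearby.

Things in the scene. Friction and masses are not known exactly. Their poses are not given: they have to be found in the camera images.
- reader: bench reader, fixed: grey and white instrument with a small screen on top (x +4 to +92, y -41 to +51 mm, 68 mm high) and an aluminium lane in front. Origin on the worktop on the lane's centre line, 4 mm before the front face; x points along the lane into the reader (push direction), y to the left, z up. All offsets below are in this frame unless said otherwise.
- lane_mouth (a point): middle of the lane's deck before the mouth (reader 0, 0, +5 mm). The deck is 44 mm wide, top at z = 5 mm, and starts at x = -135 mm; guide rails with inner faces at y = +-15 mm run from x = -80 mm to the mouth (flared ends to -97) and are only z = 11 mm high. Mouth 30 mm wide, up to z = 30 mm. Beside the deck is bare worktop, z = 0.
- lane_stop (a point): foot of the stop inside the reader, at x = +53 mm. The cartridge is home when its block touches it: cartridge origin then at x = +30.5 mm, thumb plate's rear face at x = -21.5 mm, outside; the low stem lies under the closed flap.
- cartridge: loose cartridge, about 50 g: white block with blue top, 45 (x) x 26 (y) x 20 (z) mm; a low stem behind it (12 wide, 6 high) carries the blue thumb plate. Origin at the centre of the underside of the white block; its x points forward to the reader, z up. It starts on the deck in the lane, block in front of the flap.
- thumb_plate (a point): centre of the rear face (the face to push) of the cartridge's upright blue thumb plate, 24 mm wide, 20 mm high, 5 mm thick; 52 mm behind and 10 mm above the cartridge's origin.
- shutter (a joint): swing of the yellow flap about a pin along x at y = +30, z = +56 mm. 0 rad = closed, 0.75 = open stop. The block passes from about 0.45 rad, 0.6 is comfortable. A spring closes it: about 2 N on the red bar at the start, 4 N at 0.6 rad. Pushing the cartridge against the flap does not open it.
- flap_edge (a point): middle of the lower edge of the yellow flap, 22 mm wide, 4 mm thick. Closed, the flap hangs before the mouth (x -4 to 0 mm, lower edge at z = 14 mm), so that the block cannot pass but the stem can lie under it; it swings up and to the right (-y). At 0.75 rad it stays below z = 90 mm.
- push_bar (a point): middle of the straight red bar, one piece with the flap: 8 mm round, along x, usable from x = -125 to -20 mm, free all round. Closed, its axis is at y = +47, z = +27 mm; pressing it towards the lane (-y) opens the flap: y = +38, z = +23 at 0.3 rad; y = +28, z = +22 at 0.6; y = +22, z = +23 at 0.75. A finger may slide along it while pressing.
- red_dropper: white dropper bottle with red cap, 26 mm wide, 71 mm tall, right of the lane; loose bystander, leave it alone. Origin at the centre of its underside, z up.
- amber_dropper: amber dropper bottle with black cap, 28 mm wide, 68 mm tall, right of the reader's front; loose bystander, leave it alone. Origin at the centre of its underside, z up.
- white_vial: small white bottle, 20 mm wide, 54 mm tall, left of the reader's front; loose bystander, leave it alone. Origin at the centre of its underside, z up. Further left, beyond it, stands the tall fixed analyser (world x from 0.46 m, y -0.12 to +0.19 m, over 0.25 m high): keep the whole arm clear of it.
Mind the look-alikes: they are no part of the job. Leave any pink look-alike of the cartridge alone.

How it is judged (in metres and radians):
On the way, in this order (a step that is already met when the one before it is completed fails the run):
1. a finger holds the shutter open while the cartridge is still in front of it (value of joint shutter above 0.4 rad and contact force between the fingers and shutter above 0.3 N and x of cartridge in the frame of reader below -0.02 m), for 0.1 s.
2. the cartridge is home while a finger still holds the shutter open (x of cartridge in the frame of reader above 0.0265 m and value of joint shutter above 0.35 rad and contact force between the fingers and shutter above 0.3 N), for 0.1 s.
At the end, for the whole second after the job is handed in: the cartridge lies flat in the reader within 4 mm of the stop and at rest, the shutter is closed behind its block (below 0.06 rad) (x of cartridge in the frame of reader above 0.0265 m and z of cartridge in the frame of reader below 0.008 m and value of joint shutter below 0.06 rad and linear speed of cartridge below 0.01 m/s); the robot touches nothing.
It fails at once if the cartridge is lifted off the deck by more than 10 mm (z of cartridge in the frame of reader above 0.015 m).
It fails at once if the cartridge is tipped (angle between cartridge's own z axis and vertical above 0.25 rad).
It fails at once if the red dropper is shifted by more than 15 mm or tipped (distance of red_dropper from where it was at the start of the episode above 0.015 m or angle between red_dropper's own z axis and vertical above 0.3 rad).
It fails at once if the amber dropper is shifted by more than 15 mm or tipped (distance of amber_dropper from where it was at the start of the episode above 0.015 m or angle between amber_dropper's own z axis and vertical above 0.3 rad).
It fails at once if the white vial is shifted by more than 15 mm or tipped (distance of white_vial from where it was at the start of the episode above 0.015 m or angle between white_vial's own z axis and vertical above 0.3 rad).
It also fails if it takes over 48 s, if anything falls off the work surface, if the arm or the gripper's body presses on something with over 40 N, if the wrist force passes 120 N, or if a joint passes its speed limit or range.

## Robot

A 6-joint arm with a two-finger parallel gripper is mounted at the origin on a cart in front of the work surface, level with it; the furniture and walls round the work are solid. World frame = base frame: x ahead of the robot, y to its left, z up, the work surface at z = 0. Lengths are in m, angles in degrees, forces in N, time in s.
With the tool pointing down it reaches from about 0.25 to 0.725 m from the base axis. Payload 9.7 kg.
Tool frame: the origin (TCP) lies on the centre line of the jaws, within the pads' length; the fingertips stand bot.nose_length ahead of it and the grasp point (between the pads) lies 11 mm behind it (bot.nose_length is the distance from the TCP to the fingertips, in m); z points along the fingers, y is the line along which they close (so a half turn about z gives the same grasp; the last joint's range is limited). The gripper opens to 85 mm and grips with 20 to 120 N. Pads are 22 mm wide; open, the fingers measure 114 mm over their backs; the gripper's body (76 mm by 85 mm) begins 54 mm behind the grasp point. The pads swing forward as they close: fully open they stand 13 mm farther back than shut.
Start: joints at [66.635, 4.979, 10.078, 95.1, 0, 90], TCP at [0.218, 0.505, 0.239] pointing down, gripper open.
Joint ranges: [-179.16, 179.16], [-48.56, 103.87], [-65.8, 70.77], [-126.05, 130.52], [-82.76, 87.17], [-180, 180]. Speed limits (degrees/s): [127.2, 127.2, 147.25, 180, 180, 180].

## Interface

Orientations are given as [roll, pitch, yaw] about the fixed x, y, z axes, in that order (R = Rz(yaw) Ry(pitch) Rx(roll)).
In Python, from workcell import bot gives the robot as it stands. The module is installed in compiled form; this text tells all that it offers.
- The arm moves only by the shell command python3 -m inch 'ROWS' [OPENING] [FORCE]. ROWS is JSON, a list of rows, each a list of 4 numbers: the shift along the world's x, y, z in cm, then the turn about the world's z in degrees. A call has exactly 8 rows; each row is the pose to reach, as a shift and turn from the pose commanded when the call began; what a row does not reach only later rows make up. A row lasts 1/8 s, in which the tool goes at most 62.5 mm and 10.7 degrees, less where a joint would pass 70% of its speed; a pose out of reach is approached as far as the arm can. A call with a gripper value outside its range is refused whole. OPENING is the finger opening in cm, from 0 to 8.54, set as the call begins (- or left out, the last holds). The fingers move at their own pace and stop on an object; FORCE is the grip in N (left out, the last holds). Time passes only in rows, so rows that repeat a pose let the fingers close, or fill a call up. It gives the time, the measured TCP pose, the force, the opening and the grip force at its end, in the units of the state.
- bot.get_obs(): the state, without advancing time (a new reading comes with each control period).
- bot.camera(name): name is "scene" or "top"; returns a dict with "img" (480x640x3 uint8, red, green, blue), "fovy" (degrees; the focal length in pixels is half the picture's height over the tangent of half this angle, whatever the lens; pixels are square), "cx", "cy" (the principal point, pixels), "dist" ([k1, k2, p1, p2, k3] as OpenCV has them; the pictures are not rectified), "R" (3x3) and "t" (3): a world point X has camera coordinates R X + t. Camera axes: x right, y down, z forward; pixel columns grow to the right and rows downward; lengths in m; the calibration is good to about 2 mm. A picture is of the moment at which its call begins. There is no depth.
- bot.job_done(): hands the job in; it is judged then, once.
Trained networks look in a picture, given as the dict that the camera call returned (one of the last four; its "shot" number tells which), for a name from the list of things; names that differ only in an ending like _2 or _b are one class to them, and where a whole thing is asked for, a point or a joint stands for the part that bears it (a point fixed in the world has none). Each returns a list of dicts, best first, with "score" (0 to 1); they miss things now and then, are a little off and sometimes report something else, mostly with a low value. They report only what shows in the picture. A call takes as long as a camera call. They do not tell look-alikes from the thing itself.
- bot.find_in(thing, picture): "point" ([column, row] in pixels, amid what is visible of it).
- bot.landmark_of(thing, picture): "point" ([column, row] in pixels: a listed point, or the origin of a listed thing).
The state is a dict: "time": time; "q": joint angles; "qd": joint speeds; "joint_efforts": joint torques, N m; "ee_pos": TCP position; "tcp_rot": TCP orientation; "wrist_force": force on the tool from outside, world axes, zero at the start; "torque": the same for the moment, N m; "opening": finger opening in m; "grasp_force": force on a finger pad.
Only numpy, scipy, OpenCV 4.12 (cv2) and the standard library are available. Lean on these libraries where they do the work, as an engineer would, in place of code of your own. Each camera call takes 0.05 s, during which the arm holds its last target. There are 200 camera calls.

## Working session

There is one attempt and no reset: what is moved stays moved. The work goes in short steps, Python scripts to look and compute and a shell command to move; the robot and the scene stay as the last step left them, time stands still between calls to the robot, and variables do not carry over. Pictures are saved under pics/ and viewed, at most 10 in all, crops included, and the job is handed in when it is done.

```bash
mkdir -p pics; cat > h.py <<'E'
import numpy as np, cv2
from workcell import bot
def K(c):
    f=240/np.tan(np.radians(c["fovy"])/2); return np.array([[f,0,c["cx"]],[0,f,c["cy"]],[0,0,1.]])
def ray(c,p):
    u=cv2.undistortPoints(np.array([[p]],float),K(c),np.array(c["dist"],float))[0,0]
    R=np.array(c["R"]);return -R.T@np.array(c["t"]),R.T@np.array([u[0],u[1],1])
def atz(c,p,z):
    o,d=ray(c,p);return o+d*(z-o[2])/d[2]
def tri(c1,p1,c2,p2):
    o,d=ray(c1,p1);q,e=ray(c2,p2)
    s=np.linalg.lstsq(np.c_[d,-e],q-o,rcond=None)[0]
    a,b=o+d*s[0],q+e*s[1];return (a+b)/2,np.linalg.norm(a-b)
def proj(c,X):
    R=np.array(c["R"]);return cv2.projectPoints(np.array(X,float).reshape(-1,3),cv2.Rodrigues(R)[0],np.array(c["t"],float),K(c),np.array(c["dist"],float))[0][:,0]
E
python3 - <<'E'
from h import *
np.set_printoptions(precision=4,suppress=True)
a=bot.camera("scene");b=bot.camera("top")
for n,c in(("scene",a),("top",b)):
    cv2.imwrite(f"pics/{n}0.png",c["img"][:,:,::-1]); print(n,ray(c,(320,240)))
for t in["reader","lane_mouth","cartridge","thumb_plate","flap_edge","push_bar","red_dropper","amber_dropper","white_vial"]:
    A=bot.landmark_of(t,a);B=bot.landmark_of(t,b)
    print(t,[(np.round(x["point"]),round(x["score"],2)) for x in A],[(np.round(x["point"]),round(x["score"],2)) for x in B])
    for x in A[:2]:
        for y in B[:2]: print("   ",tri(a,x["point"],b,y["point"]))
print(bot.nose_length,bot.get_obs())
E
```

```text
scene (array([-0.0762,  0.164 ,  0.4831]), array([ 0.6837, -0.551 , -0.4786]))
top (array([ 0.3618, -0.3242,  0.9019]), array([ 0.2045,  0.04  , -0.9781]))
reader [(array([308., 255.]), 0.75)] [(array([351., 222.]), 0.8)]
    (array([ 0.5955, -0.3481, -0.0035]), np.float64(0.0047473582548631455))
lane_mouth [(array([309., 254.]), 0.91)] [(array([352., 223.]), 0.66), (array([314., 240.]), 0.24)]
    (array([ 0.5937, -0.3493, -0.003 ]), np.float64(0.002824928074254822))
    (array([ 0.529 , -0.2867,  0.0511]), np.float64(0.023723359880839495))
cartridge [(array([319., 263.]), 0.92), (array([362., 322.]), 0.6)] [(array([342., 244.]), 0.84), (array([310., 312.]), 0.59)]
    (array([ 0.547 , -0.3345,  0.0066]), np.float64(5.352703643863424e-06))
    (array([ 0.4172, -0.2682,  0.0894]), np.float64(0.05855523842331392))
    (array([ 0.5366, -0.3624, -0.1032]), np.float64(0.08398492448288235))
    (array([ 0.4009, -0.2878, -0.0021]), np.float64(0.0035372527292350216))
thumb_plate [(array([397., 326.]), 0.81), (array([390., 259.]), 0.67), (array([326., 276.]), 0.56)] [(array([315., 338.]), 0.
[... 1012 characters left out ...]
([410., 243.]), 0.71)]
    (array([ 0.5667, -0.4721,  0.0059]), np.float64(0.004346610080216645))
    (array([ 0.6129, -0.4476, -0.0677]), np.float64(0.09856175248190939))
white_vial [] [(array([289., 211.]), 0.65)]
0.008 {'time': 1.0, 'q': array([66.6348,  4.9762, 10.0791, 95.1   , -0.0004, 90.001 ]), 'qd': array([-0.0341, -0.02  , -0.0931,  0.0697, -0.0026, -0.0023]), 'joint_efforts': array([ -0.003 , -52.0112,  46.4859,   0.0019,  -0.0001,  -0.    ]), 'ee_pos': array([0.2181, 0.5049, 0.2393]), 'tcp_rot': array([179.997 ,   0.0004, 156.6338]), 'wrist_force': array([-0.4087,  0.127 , -0.2431]), 'torque': array([-0.0121,  0.0218,  0.0072]), 'grasp_force': 0.0, 'opening': 0.08549368282069131}
```

View pics/scene0.png

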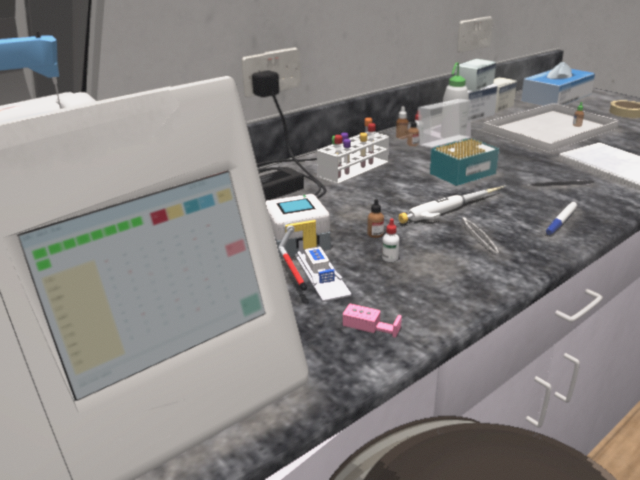

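View pics/top0.png

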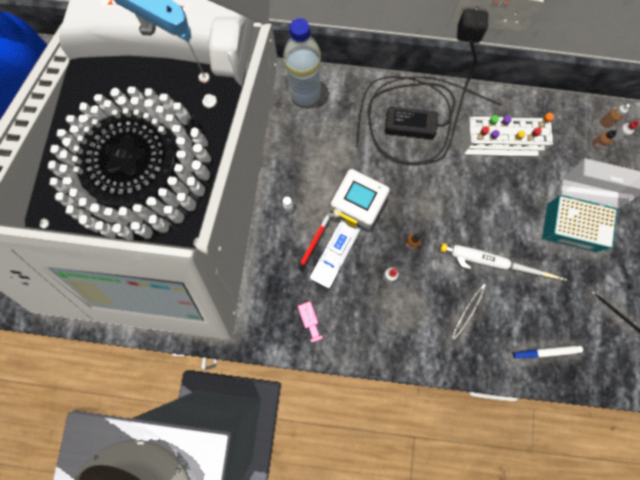

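The pictures show the reader at top-view (360,195), the lane running down to about (325,275), the red bar at (313,245) and the cartridge at (342,244). The pink look-alike is at (310,312). I'll fit the reader's pose next, starting from enlarged crops.

```bash
python3 - <<'E'
from h import *
np.set_printoptions(precision=4,suppress=True)
a=bot.camera("scene");b=bot.camera("top")
import pickle;pickle.dump((a,b),open("c.pkl","wb"))
print(tri(a,bot.landmark_of("thumb_plate",a)[0]["point"],b,[328,267]),tri(a,[326,276],b,[328,267]))
for n,c in(("a",a),("b",b)):
  print([ (k,[np.round(x["point"]) for x in bot.find_in(k,c)][:2]) for k in("red_dropper","white_vial","amber_dropper")])
p=b["img"][165:295,290:400];q=a["img"][190:305,265:355]
f=lambda i:cv2.resize(i,None,fx=4,fy=4,interpolation=cv2.INTER_CUBIC)
p=f(p);q=f(q);m=np.zeros((520,800,3),np.uint8);m[:,:440]=p;m[:460,440:]=q
cv2.imwrite("pics/m1.png",m[:,:,::-1])
# red bar pixels
for n,c,(x0,x1,y0,y1) in(("scene",a,(275,310,235,300)),("top",b,(295,335,205,275))):
    i=c["img"][y0:y1,x0:x1].astype(int);M=(i[...,0]>130)&(i[...,1]<70)&(i[...,2]<70)
    v,u=np.nonzero(M);P=np.c_[u+x0,v+y0].astype(float);mu=P.mean(0);d=np.linalg.svd(P-mu)[2][0] if 0 else np.linalg.eigh(np.cov(P.T))[1][:,1]
    s=(P-mu)@d;print(n,len(P),mu,mu+d*s.min(),mu+d*s.max())
E
```

```text
(array([ 0.4947, -0.3101,  0.0166]), np.float64(0.0026629315619504166)) (array([ 0.4953, -0.3094,  0.0176]), np.float64(0.004672027206930398))
[('red_dropper', [array([391., 244.]), array([306., 241.])]), ('white_vial', []), ('amber_dropper', [array([302., 232.]), array([372., 223.])])]
[('red_dropper', [array([390., 276.])]), ('white_vial', [array([288., 208.])]), ('amber_dropper', [array([413., 240.]), array([350., 213.])])]
scene 48 [292.375  271.2083] [283.4715 256.3159] [299.6624 283.3976]
top 189 [311.3968 246.1164] [322.2025 227.1152] [301.4157 263.6677]
```

View pics/m1.png

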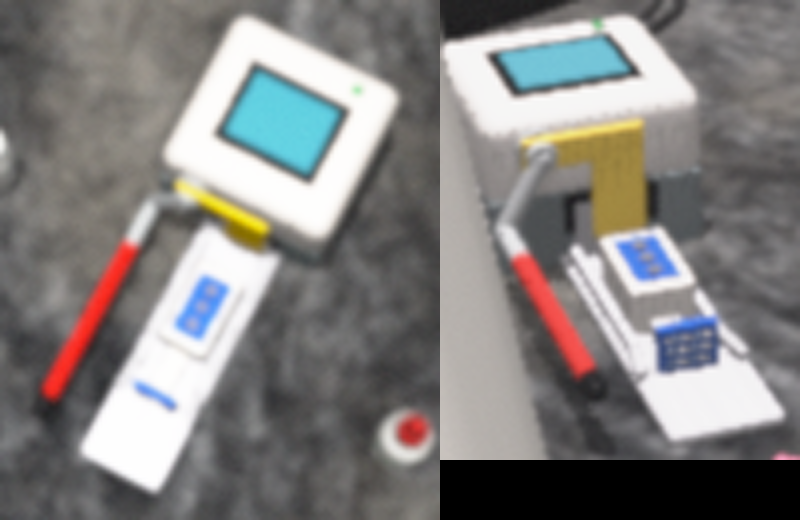

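```bash
cat > fit.py <<'E'
from h import *
import pickle
from scipy.optimize import least_squares
np.set_printoptions(precision=4,suppress=True)
a,b=pickle.load(open("c.pkl","rb"))
T=lambda u,v:(290+u/4-.375,165+v/4-.375)
S=lambda u,v:(265+(u-440)/4-.375,190+v/4-.375)
obs=[(b,T(82,455),(-135,22,5)),(b,T(157,493),(-135,-22,5)),(a,S(670,441),(-135,22,5)),(a,S(784,413),(-135,-22,5)),
(b,(351.5,222.5),(0,0,3)),(a,(308.5,254.5),(0,0,3))]
lines=[(b,(322.2,227.1),(301.4,263.7)),(a,(283.5,256.3),(299.7,283.4))]
def W(p,X):
    c,s=np.cos(p[2]),np.sin(p[2]);X=np.array(X,float)/1000;return np.array([p[0]+c*X[0]-s*X[1],p[1]+s*X[0]+c*X[1],X[2]])
def res(p):
    r=[]
    for c,u,X in obs: r+=list(proj(c,W(p,X))[0]-u)
    for c,u,v in lines:
        A,B=proj(c,[W(p,(-110,47,27)),W(p,(-30,47,27))]);d=(B-A)/np.linalg.norm(B-A)
        for w in(u,v): e=np.array(w)-A; r.append(d[0]*e[1]-d[1]*e[0])
    return r
if __name__=="__main__":
    s=least_squares(res,[.59,-.348,-.4],loss="soft_l1");p=s.x;print(p,np.degrees(p[2]));print(np.round(s.fun if 0 else res(p),1))
    np.save("p.npy",p)
    inv=lambda X:(lambda d:np.array([np.cos(p[2])*d[0]+np.sin(p[2])*d[1],-np.sin(p[2])*d[0]+np.cos(p[2])*d[1]])*1000)(X[:2]-p[:2])
    # cartridge: block top rear corners (z 25), plate top edge (z 25)
    for n,u in(("block L",T(163,340)),("block R",T(206,358)),("plate top L",T(137,384)),("plate R",T(174,406))): print(n,inv(atz(b,u,.025)))
    for n,u in(("block rear L",S(614,288)),("block R",S(693,280)),("plate L",S(657,330)),("plate R",S(717,320))): print(n,inv(atz(a,u,.025)))
    print("bar end",inv(atz(b,T(45,408),.027)),inv(atz(a,S(595,387),.027)))
    print("red cap",inv(atz(b,T(412,432),.071)),"vial",inv(atz(b,(287.5,203),.054)),"amber",inv(atz(b,(413.5,241),.068)))
E
python3 fit.py
```

```text
[ 0.5875 -0.3448 -0.3623] -20.759469212848956
[-0.6 -0.6 -0.2 -0.  -0.3 -0.7  0.   0.3 -1.9  3.2 -0.7 -1.1  0.4 -0.3
 -1.7 -1.2]
block L [-67.3583  10.0379]
block R [-65.4095 -13.2903]
plate top L [-93.2299  11.1014]
plate R [-94.4182 -10.4003]
block rear L [-60.6296  18.1839]
block R [-65.5078 -11.8225]
plate L [-94.9832  12.5588]
plate R [-96.089  -10.4739]
bar end [-125.5765   45.7147] [-126.5884   46.1927]
red cap [ -59.4914 -117.913 ] vial [-28.7343 126.9563] amber [  14.7399 -126.6964]
```

```bash
python3 -m inch '[[0,-3,0,2],[0,-6,0,4],[0,-10,0,6],[0,-14,0,8],[1,-18,0,8],[2,-22,0,8],[3,-25,0,8],[4,-27,0,8]]' 2.5 20; python3 -c "
from workcell import bot
o=bot.get_obs();print(o['q'],o['ee_pos'],o['tcp_rot'],o['opening'])"
```

```text
time: 2.45
ee_pos: [0.2583, 0.2337, 0.2396]
tcp_rot: [180.0, 0.0, 164.6]
wrist_force: [-0.4, 0.4, 0.3]
opening: 0.0254
grasp_force: 0.0
[ 4.21422761e+01 -2.23654799e+01 -1.38629972e+01  9.84450012e+01
 -3.94647913e-03  5.75401127e+01] [0.25829262 0.23370598 0.23960738] [1.79953617e+02 3.41807323e-02 1.64602148e+02] 0.02537758409998758
```

```bash
python3 -m inch '[[0.5,-4,0,0],[1,-9,0,0],[2,-14,0,0],[3,-19,0,0],[4,-24,0,0],[4,-29,0,0],[4,-34,0,0],[4,-38,0,0]]' && python3 -m inch '[[1,-3,0,0],[3,-6,0,0],[6,-9,0,0],[10,-11,-1,0],[14,-11.5,-3,0],[18,-11.5,-6,0],[20.5,-11,-9,0],[20.5,-10.5,-12,0]]'; python3 -c "
from workcell import bot
o=bot.get_obs();print(o['q'],o['ee_pos'],o['tcp_rot'],o['opening'])"
```

```text
time: 3.45
ee_pos: [0.2977, -0.147, 0.2395]
tcp_rot: [-180.0, 0.0, 164.6]
wrist_force: [0.9, 0.3, 1.3]
opening: 0.0251
grasp_force: 0.0
time: 4.45
ee_pos: [0.5044, -0.2497, 0.1176]
tcp_rot: [180.0, -0.0, 164.7]
wrist_force: [0.0, -0.2, 0.1]
opening: 0.025
grasp_force: 0.0
[-2.63465083e+01  6.07847688e+00 -2.18700117e+00  8.17728420e+01
  5.75625122e-03 -1.10329930e+01] [ 0.50435555 -0.24974659  0.11758055] [ 1.79987017e+02 -3.65101553e-02  1.64686487e+02] 0.02495839340500336
```

```bash
python3 -m inch '[[0,0.8,-1,0],[0,0.8,-2,0],[0,0.8,-3,0],[0,0.8,-4,0],[0,0.8,-5,0],[0,0.8,-6,0],[0,0.8,-6,0],[0,0.8,-6,0]]'; python3 - <<'E'
from h import *
a=bot.camera("scene");b=bot.camera("top")
f=lambda i:cv2.resize(i,None,fx=4,fy=4,interpolation=cv2.INTER_CUBIC)
m=np.zeros((560,800,3),np.uint8);m[:560,:400]=f(b["img"][165:305,280:380]);m[:560,400:]=f(a["img"][170:310,255:355])
cv2.imwrite("pics/m2.png",m[:,:,::-1])
E
```

```text
time: 5.45
ee_pos: [0.5032, -0.2422, 0.0595]
tcp_rot: [-180.0, 0.0, 164.6]
wrist_force: [0.2, 0.1, 0.9]
opening: 0.0247
grasp_force: 0.0
```

View pics/m2.png

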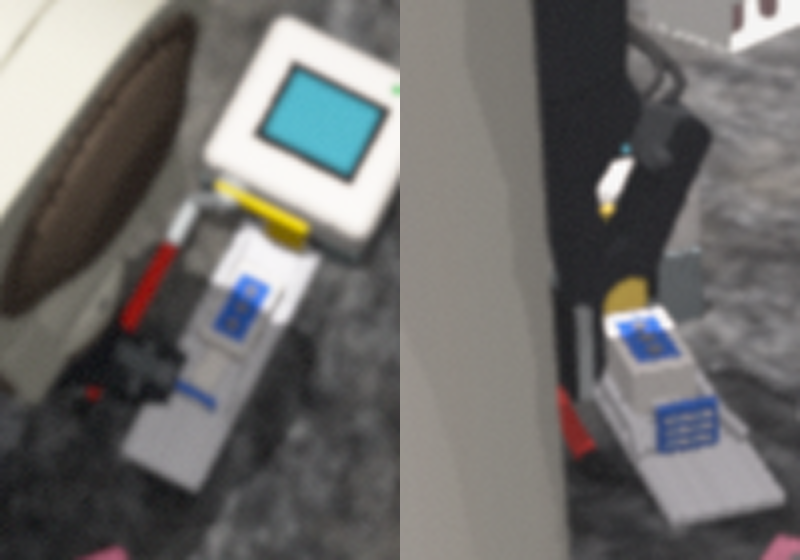

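The top view shows the gripper straddling the red bar around crop (130,360), just before the plate at (195,395). I'll check that against projections of the model.

```bash
python3 - <<'E'
from fit import *
p=np.load("p.npy")
o=np.array([.5032,-.2422]);c,s=np.cos(p[2]),np.sin(p[2]);R=np.array([[c,-s],[s,c]])
print("tcp in reader mm",1000*R.T@(o-p[:2]))
for z in(.052,.1,.13): 
  P=np.array([*o,z]);print(z,"top",(proj(b,P)[0]-[280,165])*4,"scene",(proj(a,P)[0]-[255,170])*4+[400,0])
ct=lambda x,y,z:(proj(b,W(p,(x,y,z)))[0]-[280,165])*4
print(ct(-95,0,25),ct(-114,66,40),ct(-40,47,27))
E
```

```text
tcp in reader mm [-115.2239   66.0834]
0.052 top [ 53.9535 360.7282] scene [527.0418 399.3873]
0.1 top [ 46.3822 342.4961] scene [520.5531 278.527 ]
0.13 top [ 41.1916 329.9954] scene [516.3421 199.4482]
[193.4979 395.8717] [ 57.0624 362.8925] [162.0765 257.2431]
```

```bash
python3 -m inch '[[0.1,0,-0.8,0],[0.1,0,-1.6,0],[0.1,0,-2.4,0],[0.1,0,-3.2,0],[0.1,0,-3.7,0],[0.1,0,-3.7,0],[0.1,0,-3.7,0],[0.1,0,-3.7,0]]'
```

```text
time: 6.55
ee_pos: [0.5045, -0.2444, 0.0262]
tcp_rot: [-179.7, 0.2, 164.5]
wrist_force: [-11.8, -4.6, 31.9]
opening: 0.0249
grasp_force: 15.4
```

```bash
python3 -m inch '[[0,0,0.4,0],[0,0,0.8,0],[0,0,1.0,0],[0,0,1.0,0],[0,0,1.0,0],[0,0,1.0,0],[0,0,1.0,0],[0,0,1.0,0]]'; python3 - <<'E'
from h import *
a=bot.camera("scene");b=bot.camera("top")
f=lambda i:cv2.resize(i,None,fx=4,fy=4,interpolation=cv2.INTER_CUBIC)
m=np.zeros((560,800,3),np.uint8);m[:560,:400]=f(b["img"][165:305,280:380]);m[:560,400:]=f(a["img"][170:310,255:355])
cv2.imwrite("pics/m3.png",m[:,:,::-1])
E
```

```text
time: 7.55
ee_pos: [0.504, -0.242, 0.0322]
tcp_rot: [180.0, -0.0, 164.6]
wrist_force: [1.0, 4.6, -1.9]
opening: 0.025
grasp_force: 1.7
```

View pics/m3.png

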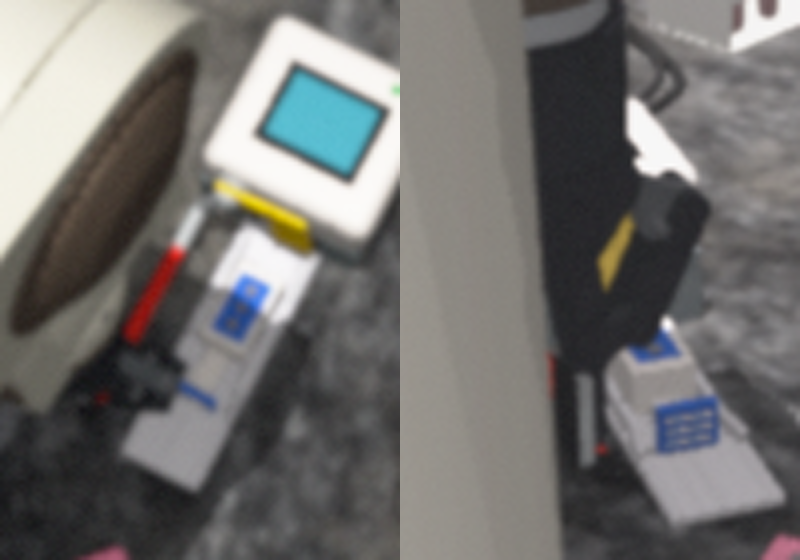

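The scene crop shows a finger at (585,420) with the red bar on its right, tip at (602,450). I had the sign of the half-opening wrong, so the inner finger came down on the bar. I'll release it sideways, lift, shift towards the lane and look again.

```bash
python3 -m inch '[[0.2,0.5,0,0],[0.3,0.8,0.2,0],[0.3,0.8,1.2,0],[0.3,0.8,2.4,0],[0.3,0.8,3.6,0],[-0.2,-0.6,4,0],[-0.8,-2.2,4,0],[-0.8,-2.2,4,0]]' && python3 -m inch '[[0,0,-0.5,0],[0,0,-1,0],[0,0,-1.5,0],[0,0,-1.5,0],[0,0,-1.5,0],[0,0,-1.5,0],[0,0,-1.5,0],[0,0,-1.5,0]]'; python3 - <<'E'
from fit import *
p=np.load("p.npy");o=bot.get_obs()["ee_pos"];c,s=np.cos(p[2]),np.sin(p[2])
print(np.array([[c,s],[-s,c]])@(o[:2]-p[:2])*1000)
a=bot.camera("scene");b=bot.camera("top")
f=lambda i:cv2.resize(i,None,fx=4,fy=4,interpolation=cv2.INTER_CUBIC)
m=np.zeros((560,800,3),np.uint8);m[:560,:400]=f(b["img"][165:305,280:380]);m[:560,400:]=f(a["img"][170:310,255:355])
cv2.imwrite("pics/m4.png",m[:,:,::-1])
E
```

```text
time: 8.65
ee_pos: [0.4953, -0.2656, 0.0718]
tcp_rot: [-180.0, -0.0, 164.5]
wrist_force: [0.4, 0.1, -0.1]
opening: 0.0249
grasp_force: 0.0
time: 9.65
ee_pos: [0.4961, -0.2641, 0.0574]
tcp_rot: [-180.0, 0.0, 164.6]
wrist_force: [0.6, -0.3, 1.3]
opening: 0.0248
grasp_force: 0.0
[-114.0486   43.0719]
```

View pics/m4.png

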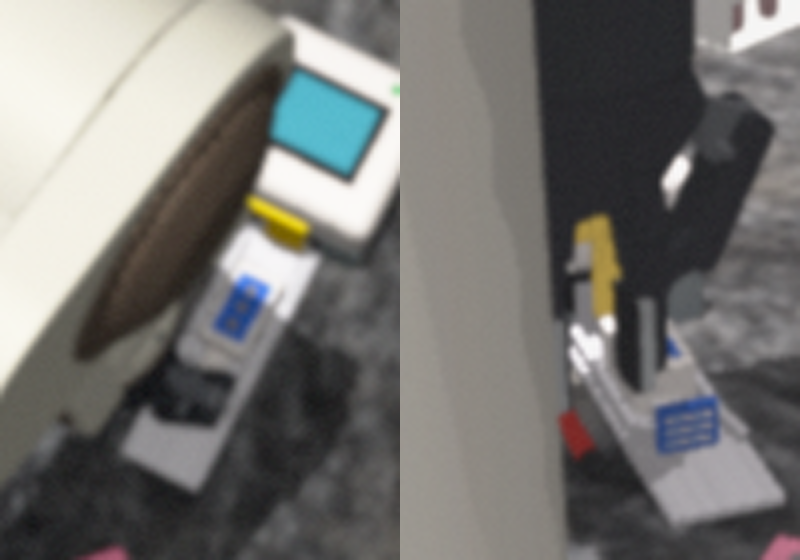

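The scene crop now shows the inner finger at (640,350) with its tip near (645,392). The bar's end is at (577,435) to its left, so the finger is inside the bar as intended.

```bash
python3 - <<'E'
from fit import *
p=np.load("p.npy")
for z in(36,43,50): print(z,[(proj(a,W(p,(x,y,z)))[0]-[255,170])*4+[400,0] for x,y in((-125,30),(-103,30),(-125,16))])
E
python3 -m inch '[[0,0,-0.5,0],[0,0,-1,0],[0,0,-1.5,0],[0,0,-2,0],[0,0,-2.3,0],[0,0,-2.3,0],[0,0,-2.3,0],[0,0,-2.3,0]]'
```

```text
36 [array([635.1635, 433.0145]), array([616.1225, 402.3753]), array([672.7093, 425.6317])]
43 [array([634.6822, 416.1378]), array([615.5766, 385.7389]), array([672.3817, 408.8009])]
50 [array([634.1971, 399.1223]), array([615.0267, 368.9694]), array([672.0513, 391.8324])]
time: 10.75
ee_pos: [0.4962, -0.2642, 0.0345]
tcp_rot: [-180.0, 0.0, 164.6]
wrist_force: [-0.7, -0.0, -0.3]
opening: 0.025
grasp_force: 0.0
```

```bash
python3 -m inch '[[0,0,-0.4,0],[0,0,-0.8,0],[0,0,-1.2,0],[0,0,-1.2,0],[0,0,-1.2,0],[0,0,-1.2,0],[0,0,-1.2,0],[0,0,-1.2,0]]'
```

```text
time: 11.75
ee_pos: [0.4962, -0.2641, 0.0224]
tcp_rot: [-180.0, 0.0, 164.6]
wrist_force: [-0.7, -0.2, 0.9]
opening: 0.025
grasp_force: 0.0
```

```bash
python3 -m inch '[[-0.1,-0.3,0,0],[-0.2,-0.6,0,0],[-0.35,-0.9,0,0],[-0.45,-1.2,0,0],[-0.6,-1.5,0,0],[-0.7,-1.8,0,0],[-0.82,-2.15,0,0],[-0.82,-2.15,0,0]]' && python3 -m inch '[[0,0,0,0],[0,0,0,0],[0,0,0,0],[0,0,0,0],[0,0,0,0],[0,0,0,0],[0,0,0,0],[0,0,0,0]]'; python3 - <<'E'
from fit import *
p=np.load("p.npy");o=bot.get_obs()["ee_pos"];c,s=np.cos(p[2]),np.sin(p[2])
print(np.array([[c,s],[-s,c]])@(o[:2]-p[:2])*1000)
a=bot.camera("scene");b=bot.camera("top")
f=lambda i:cv2.resize(i,None,fx=4,fy=4,interpolation=cv2.INTER_CUBIC)
m=np.zeros((560,800,3),np.uint8);m[:560,:400]=f(b["img"][165:305,280:380]);m[:560,400:]=f(a["img"][170:310,255:355])
cv2.imwrite("pics/m5.png",m[:,:,::-1])
E
```

```text
time: 12.75
ee_pos: [0.4877, -0.2858, 0.0222]
tcp_rot: [180.0, -0.0, 164.6]
wrist_force: [0.6, 4.1, -2.3]
opening: 0.0252
grasp_force: 2.0
time: 13.75
ee_pos: [0.4879, -0.2856, 0.0223]
tcp_rot: [-180.0, -0.0, 164.6]
wrist_force: [-0.4, 5.1, -2.9]
opening: 0.025
grasp_force: 2.1
[-114.1524   20.0792]
```

View pics/m5.png

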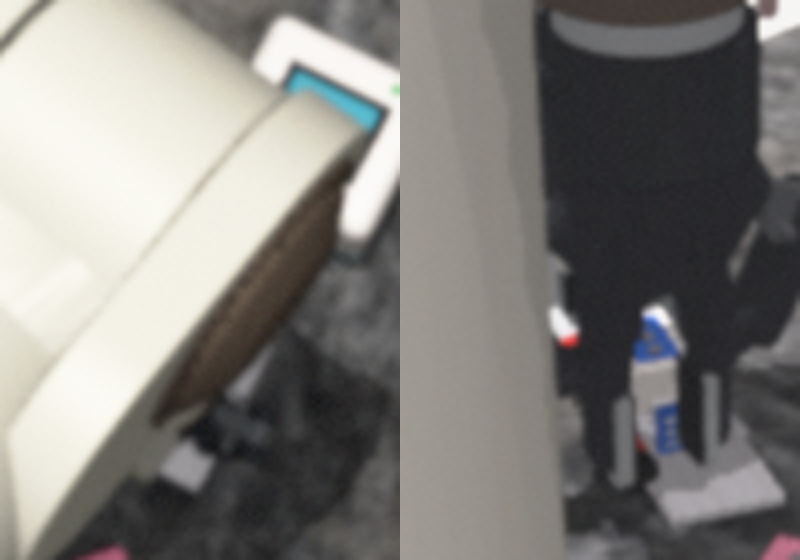

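The scene crop shows the outer finger at (610,430) with the bar just inside it at (643,445), and the inner finger at (705,420) behind the blue plate. The side force of about 5 N fits an open shutter, so I'll push along the lane.

```bash
python3 -m inch '[[0.47,-0.18,0,0],[0.94,-0.36,0,0],[1.4,-0.53,0,0],[1.87,-0.71,0,0],[2.34,-0.89,0,0],[2.8,-1.06,0,0],[3.27,-1.24,0,0],[3.74,-1.42,0,0]]' && python3 -m inch '[[0.4,-0.15,0,0],[0.8,-0.3,0,0],[1.2,-0.45,0,0],[1.6,-0.61,0,0],[2,-0.76,0,0],[2.4,-0.91,0,0],[2.8,-1.06,0,0],[2.8,-1.06,0,0]]'
```

```text
time: 14.85
ee_pos: [0.5254, -0.2998, 0.0224]
tcp_rot: [180.0, -0.0, 164.6]
wrist_force: [-1.2, 5.2, 0.1]
opening: 0.0252
grasp_force: 2.3
time: 15.85
ee_pos: [0.5537, -0.3106, 0.0224]
tcp_rot: [-180.0, 0.0, 164.6]
wrist_force: [0.1, 4.0, 0.1]
opening: 0.0254
grasp_force: 2.0
```

```bash
python3 -m inch '[[0.1,-0.04,0,0],[0.2,-0.07,0,0],[0.3,-0.11,0,0],[0.4,-0.15,0,0],[0.5,-0.19,0,0],[0.6,-0.22,0,0],[0.7,-0.26,0,0],[0.7,-0.26,0,0]]'; python3 - <<'E'
from h import *
a=bot.camera("scene")
cv2.imwrite("pics/m6.png",cv2.resize(a["img"][150:310,260:420],None,fx=3.5,fy=3.5,interpolation=cv2.INTER_CUBIC)[:,:,::-1])
E
```

```text
time: 16.85
ee_pos: [0.5603, -0.313, 0.0223]
tcp_rot: [180.0, -0.0, 164.6]
wrist_force: [-0.5, 4.4, -1.4]
opening: 0.0252
grasp_force: 2.2
```

View pics/m6.png

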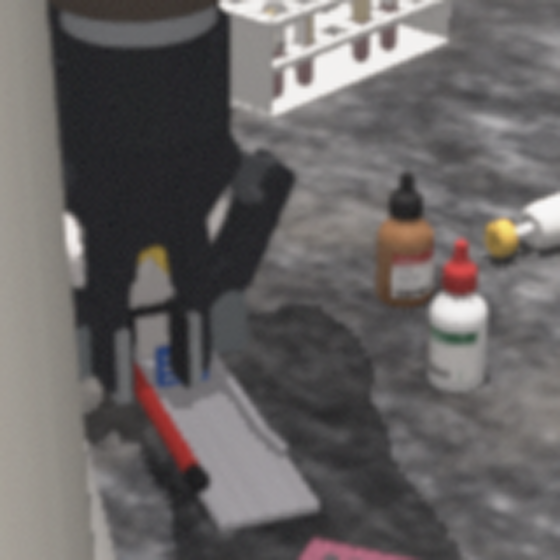

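The bar is held towards the lane and the plate at (170,365) is ahead of the finger, with the block inside the reader. I'll keep pushing slowly until the force shows the stop.

```bash
python3 -m inch '[[0.05,-0.02,0,0],[0.1,-0.04,0,0],[0.15,-0.05,0,0],[0.2,-0.07,0,0],[0.25,-0.09,0,0],[0.3,-0.11,0,0],[0.3,-0.11,0,0],[0.3,-0.11,0,0]]'
```

```text
time: 17.9
ee_pos: [0.5629, -0.3139, 0.0222]
tcp_rot: [180.0, -0.1, 164.6]
wrist_force: [-3.4, 5.5, 1.2]
opening: 0.0246
grasp_force: 3.3
```

```bash
python3 -m inch '[[0.05,-0.02,0,0],[0.1,-0.04,0,0],[0.15,-0.05,0,0],[0.2,-0.07,0,0],[0.2,-0.07,0,0],[0.2,-0.07,0,0],[0.2,-0.07,0,0],[0.2,-0.07,0,0]]'
```

```text
time: 18.9
ee_pos: [0.5633, -0.3141, 0.0222]
tcp_rot: [180.0, -0.2, 164.6]
wrist_force: [-12.1, 8.5, 5.7]
opening: 0.0252
grasp_force: 7.8
```

```bash
python3 - <<'E'
from fit import *
p=np.load("p.npy")
a=bot.camera("scene");x0,y0=280,230
m=cv2.resize(a["img"][y0:y0+50,x0:x0+60],None,fx=10,fy=10,interpolation=cv2.INTER_CUBIC)[:,:,::-1].copy()
for x,col in((-21.5,(0,255,0)),(-27,(0,0,255))):
    q=[(proj(a,W(p,(x,y,z)))[0]-[x0,y0]+.5)*10 for y,z in((12,25),(-12,25),(-12,5),(12,5))]
    cv2.polylines(m,[np.int32(q)],True,col,1)
cv2.imwrite("pics/m7.png",m)
E
```

```text
(no output)
```

View pics/m7.png

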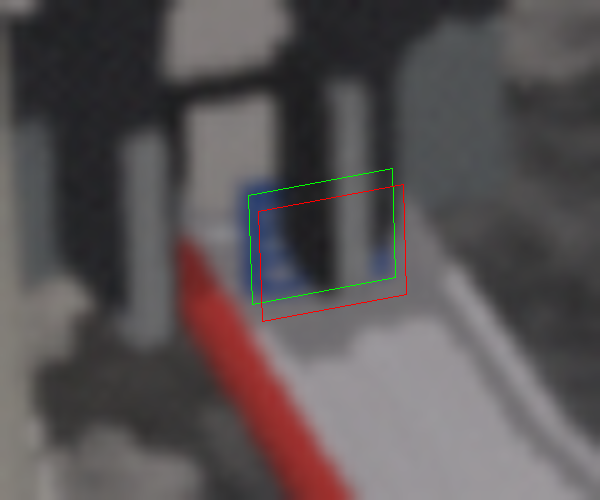

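The plate's outline matches the home position (green), so the cartridge is home. I'll draw back along the lane while still holding the shutter, then release and lift.

```bash
python3 -m inch '[[-0.4,0.15,0,0],[-1.1,0.42,0,0],[-1.9,0.72,0,0],[-2.8,1.06,0,0],[-3.7,1.4,0,0],[-4.6,1.74,0,0],[-5.6,2.13,0,0],[-5.6,2.13,0,0]]' && python3 -m inch '[[0.1,0.3,0,0],[0.25,0.65,0,0],[0.4,1,0,0],[0.5,1.35,0,0],[0.65,1.7,0,0],[0.82,2.15,0,0],[0.82,2.15,0,0],[0.82,2.15,0,0]]' && python3 -m inch '[[0,0,0.7,0],[0,0,1.5,0],[0,0,2.5,0],[0,0,4,0],[0,0,6,0],[0,0,8,0],[0,0,10,0],[0,0,12,0]]' && python3 -m inch '[[-2,0.5,1,0],[-5,1,1,0],[-9,2,1,0],[-13,3,1,0],[-17,4,1,0],[-20,5,1,0],[-20,5,1,0],[-20,5,1,0]]'; python3 - <<'E'
from h import *
a=bot.camera("scene");b=bot.camera("top")
f=lambda i:cv2.resize(i,None,fx=4,fy=4,interpolation=cv2.INTER_CUBIC)
m=np.zeros((560,800,3),np.uint8);m[:560,:400]=f(b["img"][165:305,280:380]);m[:560,400:]=f(a["img"][170:310,255:355])
cv2.imwrite("pics/m8.png",m[:,:,::-1])
E
```

```text
time: 19.95
ee_pos: [0.508, -0.293, 0.0221]
tcp_rot: [180.0, -0.1, 164.6]
wrist_force: [-0.7, 4.8, 1.2]
opening: 0.0251
grasp_force: 2.0
time: 20.95
ee_pos: [0.5174, -0.2721, 0.0222]
tcp_rot: [-180.0, -0.0, 164.6]
wrist_force: [0.9, 0.1, -0.2]
opening: 0.025
grasp_force: 0.0
time: 21.95
ee_pos: [0.5176, -0.2721, 0.144]
tcp_rot: [-180.0, 0.0, 164.6]
wrist_force: [-0.0, -0.0, -0.2]
opening: 0.0252
grasp_force: 0.0
time: 22.95
ee_pos: [0.3182, -0.2224, 0.1531]
tcp_rot: [-180.0, 0.1, 164.6]
wrist_force: [0.4, -0.1, -0.0]
opening: 0.0248
grasp_force: 0.0
```

View pics/m8.png

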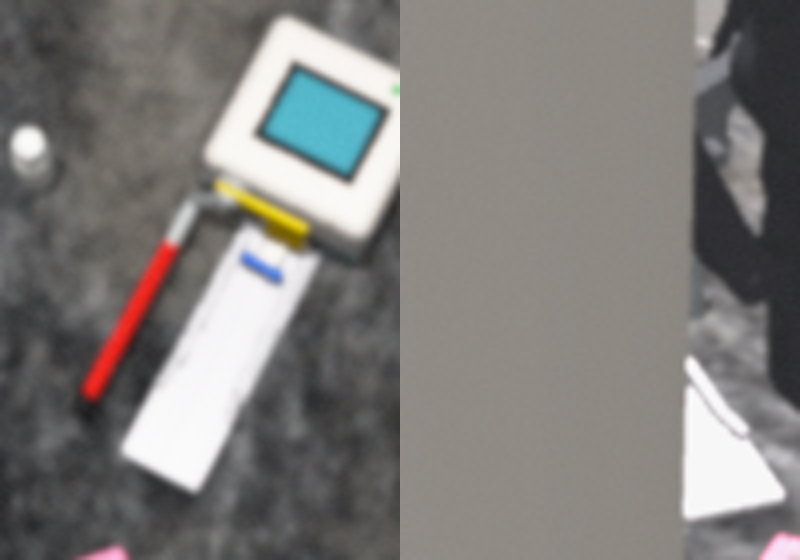

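The top view shows the shutter closed, with the bar back at (130,320) and the flap at (262,212). The blue plate sticks out just in front of the flap at (262,267), and the vial stands where it was.

```bash
python3 -c "
from workcell import bot
print(bot.job_done())"
```

```text
the job is handed in; nothing more can be done
None
```

I handed the job in at about 23 s: the cartridge is home against the stop and the shutter has sprung shut behind it with the thumb plate out in front, though on a first try a finger came down on the red bar (about 32 N) before I corrected it, and no verdict was returned.

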